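# Tuck the apron strip under the rolling board's lapped leaf

### The job

Slide the orange tape roll up off the metal strip's grip post and set it lying flat on the round cork mat. Then take the strip by its post and tuck its red-lined edge under the dark hinged leaf of the rolling board without lifting the leaf, squarely and centred, until the red line meets the leaf's edge. Finish holding: end with the gripper still on the strip, pressing it firmly flat on the board (about 10 N), and leave the other things on the table alone.

Things in the scene. Friction and masses are not known exactly. Their poses are not given: they have to be found in the camera images.
- tape_mid (a point): orange tape roll, a rigid ring 60 mm outside diameter, 42 mm bore, 30 mm tall, 60 g; at first it stands round the strip's grip post, resting on the plate. Origin at its centre, half-way up; z is its axis (up).
- strip_grip (a point): wooden grip post of the strip, 24 mm square, 50 mm tall above the plate, sides parallel to the plate's. Origin at its centre, half-way up: 25 mm above the plate's top, 29 mm above its underside. x points to the edge to be tucked, 60 mm ahead of this point (rear edge 30 mm behind); y runs along that edge, z up.
- edge_left (a point): the left (+y) corner of the strip's edge to be tucked, at the plate's underside; axes as the strip
- edge_right (a point): the right (-y) corner of the strip's edge to be tucked, at the plate's underside; axes as the strip
- mouth (a point): point on the rolling board's deck straight below the middle of the leaf's free edge; x points in under the leaf, y along its edge, z up. The open deck reaches 115 mm out in front (-x); the gap between deck and leaf is 8 mm high and ends at a solid stop 42 mm in.
- leaf (a joint): angle of the leaf: 0 lying closed, growing as its free edge is lifted; hinge on the far side, 70 mm from the free edge, along y. It weighs 0.12 kg, lifts freely and falls back by its weight.
- mat_top (a point): fixed round cork mat, 120 mm diameter, 5 mm thick, flat on the table; origin at the centre of its top
- strip: aluminium apron strip, loose, about 0.2 kg, lying on the table: a plate 90 mm (x) by 140 mm (y), 4 mm thick, with the grip post. A red line on its top lies 25 mm behind the edge to be tucked. Origin at the centre of the plate's underside (the post stands 15 mm behind it); axes as strip_grip.
- board: rolling board: a fixed pale wooden block 190 mm (x) by 220 mm (y), its deck 20 mm above the table, with a dark leaf 180 mm wide (y), 8 mm thick, lapping its far part; origin at the centre of its underside, axes as mouth
- tape: the same tape roll; origin at the centre of its lower face
- glue: bystander: glue jar, 52 mm diameter, 70 mm tall
- cup: bystander: blue cup, 64 mm diameter, 70 mm tall
- brush: bystander: brush lying on the table
- gauge: bystander: brass gauge block, 50 by 70 mm, 12 mm tall
- offcut: bystander: wooden offcut, 50 by 100 mm, 18 mm tall
Things that resemble listed ones, but are neither listed nor needed, are in the scene too. Of the things like the strip, leave any that is blue; of the rest the smaller one is meant.

How it is judged:
On the way, in this order (a step that is already met when the one before it is completed fails the run):
1. the tape roll is off the post, lying released on the cork mat (horizontal distance between tape_mid and mat_top below 0.04 m and z of tape_mid in the frame of mat_top between 0.011 and 0.018 m and angle between tape_mid's own z axis and vertical below 0.15 rad and contact force between the fingers and tape below 0.1 N), for 0.2 s.
2. the strip's edge is tucked under the leaf (x of edge_left in the frame of mouth between 0.015 and 0.038 m and x of edge_right in the frame of mouth between 0.015 and 0.038 m and y of strip_grip in the frame of mouth between -0.025 and 0.025 m and z of each of edge_left, edge_right in the frame of mouth below 0.006 m), for 0.2 s.
At the end, for the whole second after the job is handed in: Edge corners 15-38 mm under the leaf, post within 25 mm of its middle line; strip flat (2 degrees, 3.5 mm), still, held by the fingers, bearing on the board with over 4.5 N (weight about 2 N); leaf down (under 0.03 rad); roll flat, released on the mat, centre within 40 mm of the mat's (all of step 1 and all of step 2 and angle between strip_grip's own z axis and vertical below 0.035 rad and value of joint leaf below 0.03 rad and contact force between strip and board above 4.5 N and contact force between the fingers and strip above 1 N and linear speed of strip below 0.02 m/s and z of strip_grip in the frame of mouth below 0.0325 m); the arm keeps its last pose, push and grip.
It fails at once if the leaf is lifted (more than 0.1 rad, 7 mm at its edge) (value of joint leaf above 0.1 rad).
It fails at once if a bystander is shifted by more than 20 mm (distance of any of glue, cup, brush, gauge, offcut from where it was at the start of the episode above 0.02 m).
It also fails if it takes over 64 s, if anything falls off the work surface, if the arm or the gripper's body presses on something with over 40 N, if the wrist force passes 120 N, or if a joint passes its speed limit or range.

### The arm

A 6-joint arm with a two-finger parallel gripper is mounted at the origin on the work surface. World frame = base frame: x ahead of the robot, y to its left, z up, the work surface at z = 0. Lengths are in m, angles in rad, forces in N, time in s.
With the tool pointing down it reaches from about 0.375 to 0.9 m from the base axis. Payload 3.1 kg.
Tool frame: the origin (TCP) lies midway between the tips of the shut fingers; the grasp point (between the pads) lies 19 mm behind it (pinch_z is the distance from the TCP to the grasp point, in m); z points along the fingers, y is the line along which they close (so a half turn about z gives the same grasp; the last joint's range is limited). The gripper opens to 85 mm and grips with 20 to 120 N. Pads are 22 mm wide; open, the fingers measure 114 mm over their backs; the gripper's body (76 mm by 85 mm) begins 54 mm behind the grasp point. The pads swing forward as they close: fully open they stand 13 mm farther back than shut.
Start: joints at [-1.278, 0.527, 1.433, -0, 1.181, -0.178], TCP at [0.284, -0.557, 0.202] pointing down, gripper open.
Joint ranges: [-3.08, 3.08], [-0.75, 2.2], [0.22, 2.44], [-1.43, 4.57], [0, 2.65], [-2.85, 2.85]. Speed limits (rad/s): [2.79, 2.79, 3.14, 3.14, 3.14, 3.14].

### API

Orientations are given as a unit quaternion [x, y, z, w].
In Python, from station import sense, snapshot, camera_params, sign_off, pinch_z gives the robot as it stands. The module is installed in compiled form; this text tells all that it offers.
- The arm moves only by the shell command python3 -m handwheel 'ROWS' [FORCE]. ROWS is JSON, a list that holds one entry, the list of rows, each a list of 7 numbers: the turn, a rotation vector about the tool's x, y, z in degrees, then the shift along the tool's x, y, z in m, then the opening, from 0 (shut) to 1 (fully open). A call has 1 to 20 rows; each row shifts and turns the commanded pose from where the row before left it, along the tool's axes as they then stand; what a row does not reach is not made up. A row lasts 1/8 s, in which the tool goes at most 62.5 mm and 10.7 degrees, less where a joint would pass 70% of its speed; a pose out of reach is approached as far as the arm can. A call with a gripper value outside its range is refused whole. The fingers move at their own pace and stop on an object; FORCE is the grip in N (left out, the last holds). Time passes only in rows, so rows that do not move let the fingers close. It gives the time, the measured TCP pose, the force, the opening and the grip force at its end, in the units of the state.
- sense(): the state, without advancing time (a new reading comes with each control period).
- snapshot(name): name is "scene" or "top" or "wrist"; returns the picture (420x560x3 uint8, red, green, blue); there is no depth.
- camera_params(name): a dict with "fx", "fy", "cx", "cy" (pixels), "world_to_cam" (4x4, takes a point from world to camera coordinates); the wrist camera has in their place "mount" (4x4, takes a point from camera to tool coordinates, whose origin is the TCP and whose axes are the flange's). Camera axes: x right, y down, z forward; pixel columns grow to the right and rows downward; lengths in m; the calibration is good to about 2 mm. A picture is of the moment at which its call begins: read the wrist's pose just before it. camera_params takes no time and is no camera call.
- sign_off(): hands the job in; it is judged then, once.
The state is a dict: "t": time; "q": joint angles; "qd": joint speeds; "tau": joint torques, N m; "tcp_pos": TCP position; "tool_rot": TCP orientation; "force": force on the tool from outside, world axes, zero at the start; "ft_torque": the same for the moment, N m; "finger_gap": opening from 0.0 (shut) to 1.0 (fully open); "gripper_force": force on a finger pad.
Only numpy, scipy, OpenCV 4.12 (cv2) and the standard library are available. Lean on these libraries where they do the work, as an engineer would, in place of code of your own. Each camera call takes 0.05 s, during which the arm holds its last target. There are 200 camera calls.

## Working session

There is one attempt and no reset: what is moved stays moved. The work goes in short steps, Python scripts to look and compute and a shell command to move; the robot and the scene stay as the last step left them, time stands still between calls to the robot, and variables do not carry over. Pictures are saved under pics/ and viewed, at most 10 in all, crops included, and the job is handed in when it is done.

```bash
mkdir -p pics; cat > h.py <<'E'
import numpy as np, cv2
from station import *
from scipy.spatial.transform import Rotation as R
def save(n,f,crop=None,scale=1):
    s=sense(); im=snapshot(n)[:,:,::-1]
    cv2.imwrite('pics/raw_'+f,im)
    if crop: x0,y0,x1,y1=crop; im=im[y0:y1,x0:x1]
    if scale!=1: im=cv2.resize(im,None,fx=scale,fy=scale,interpolation=cv2.INTER_CUBIC)
    cv2.imwrite('pics/'+f,im); return s
def w2c(n,s=None):
    p=camera_params(n)
    if 'world_to_cam' in p: return p,np.array(p['world_to_cam'])
    T=np.eye(4);T[:3,:3]=R.from_quat(s['tool_rot']).as_matrix();T[:3,3]=s['tcp_pos']
    return p,np.linalg.inv(T@np.array(p['mount']))
def ray(n,u,v,z,s=None):
    p,M=w2c(n,s); C=np.linalg.inv(M)
    d=C[:3,:3]@[(u-p['cx'])/p['fx'],(v-p['cy'])/p['fy'],1]; o=C[:3,3]
    return o+d*(z-o[2])/d[2]
def proj(n,P,s=None):
    p,M=w2c(n,s); c=M[:3,:3]@np.array(P)+M[:3,3]
    return p['fx']*c[0]/c[2]+p['cx'],p['fy']*c[1]/c[2]+p['cy']
E
python3 - <<'E'
from h import *
s=save('top','top1.png',scale=1.42); save('scene','scene1.png')
print(s, pinch_z, camera_params('wrist'), np.linalg.inv(w2c('top')[1])[:3], np.linalg.inv(w2c('scene')[1])[:3])
E
```

```text
{'t': 0.0, 'q': array([-1.27848949e+00,  5.28464572e-01,  1.43390632e+00, -3.39938068e-05,
        1.18138852e+00, -1.78486709e-01]), 'qd': array([ 0.0014636 , -0.00031178, -0.00097608,  0.00030662, -0.00139517,
       -0.00047008]), 'tau': array([ 7.22333534e-04, -4.42354381e+01, -1.78026295e+01, -2.82129431e-04,
        8.48755793e-03, -1.58888326e-05]), 'tcp_pos': array([ 0.2832925 , -0.55623558,  0.20143338]), 'tool_rot': array([ 9.72419799e-01,  2.33234991e-01, -7.73138794e-05, -1.08073136e-03]), 'force': array([ 0.7043134 , -0.14746595, -0.35967586]), 'ft_torque': array([-0.05067768,  0.03091896,  0.05585698]), 'gripper_force': 0.0, 'finger_gap': 1.0018228049471258} 0.0187 {'fx': 344.5061282535083, 'fy': 344.5061282535083, 'cx': 280.69687392140077, 'cy': 210.20314306600577, 'mount': array([[ 7.60285882e-04, -9.64832421e-01, -2.62864646e-01,
         6.57745579e-02],
       [ 9.99999641e-01,  6.34967591e-04,  5.61689422e-04,
        -1.08306510e-03],
       [-3.75025634e-04, -2.62864979e-01,  9.64832557e-01,
        -1.71316752e-01],
       [ 0.00000000e+00,  0.00000000e+00,  0.00000000e+00,
         1.00000000e+00]])} [[ 0.00868096 -0.99149727  0.1298376   0.3076721 ]
 [-0.99986822 -0.00682541  0.01472952  0.05840573]
 [-0.01371809 -0.12994835 -0.99142586  1.37457632]] [[-1.62710766e-02  6.53496214e-01 -7.56754881e-01  1.45895242e+00]
 [ 9.99682142e-01  2.52098842e-02  2.75728930e-04  4.72979803e-02]
 [ 1.92578907e-02 -7.56509854e-01 -6.53698687e-01  8.98524776e-01]]
```

View pics/top1.png

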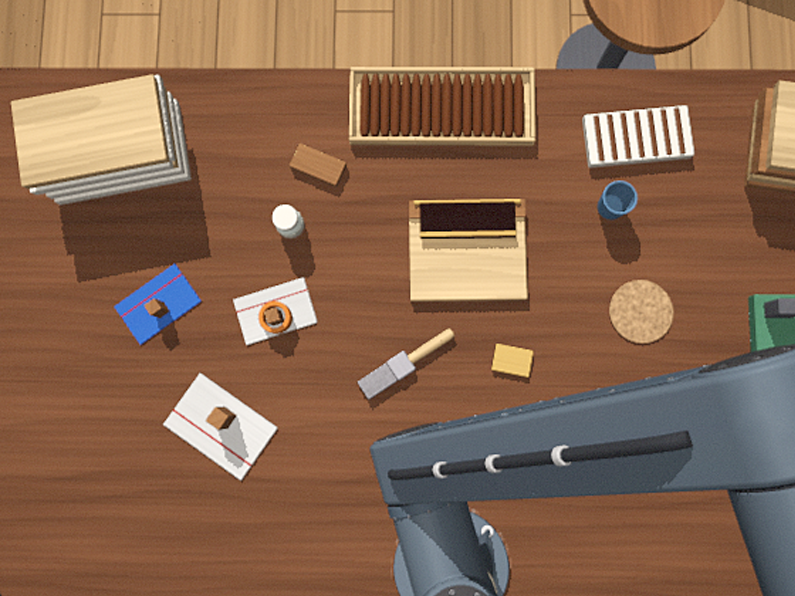

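View pics/scene1.png

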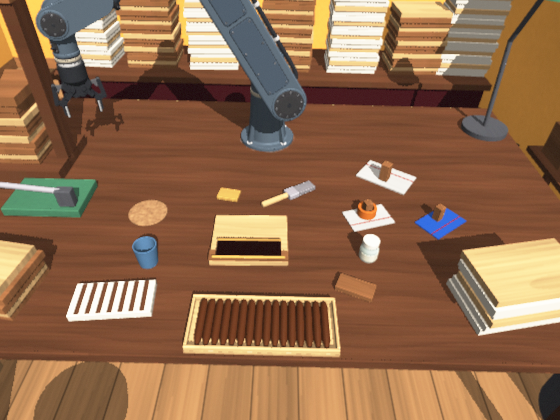

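Top view (800-scale): strip candidates are white with the roll (275,312), larger white (220,425) and blue (158,305). I choose the small white one with the orange roll. The mat is at (641,311), the board at (468,250). The mouth opens toward the robot.

```bash
python3 - <<'E'
from h import *
im=cv2.imread('pics/raw_top1.png'); 
a=cv2.resize(im[185:250,155:230],None,fx=5,fy=5,interpolation=cv2.INTER_CUBIC)
b=cv2.resize(im[130:220,280:380],None,fx=4,fy=4,interpolation=cv2.INTER_CUBIC)
h=max(a.shape[0],b.shape[0]); o=np.zeros((h,a.shape[1]+b.shape[1],3),np.uint8); o[:a.shape[0],:a.shape[1]]=a;o[:b.shape[0],a.shape[1]:]=b
cv2.imwrite('pics/crop1.png',o)
hsv=cv2.cvtColor(im,cv2.COLOR_BGR2HSV)
def blob(m,box):
    k=np.zeros(m.shape,np.uint8);x0,y0,x1,y1=box;k[y0:y1,x0:x1]=m[y0:y1,x0:x1]
    n,l,st,c=cv2.connectedComponentsWithStats(k);i=1+np.argmax(st[1:,4]);return (l==i).astype(np.uint8)
def rect(m):
    c=cv2.findContours(m,cv2.RETR_EXTERNAL,cv2.CHAIN_APPROX_NONE)[0][0]; return cv2.boxPoints(cv2.minAreaRect(cv2.convexHull(c)))+0.0
white=((hsv[...,1]<60)&(hsv[...,2]>150)).astype(np.uint8)
org=((hsv[...,0]<16)&(hsv[...,1]>190)&(hsv[...,2]>170)).astype(np.uint8)
m=blob(white|org,(155,185,230,250)); q=rect(m); print('strip px',q.round(1))
Q=np.array([ray('top',*p,0.004) for p in q]); print('strip',Q.round(4), [np.linalg.norm(Q[i]-Q[i-1]).round(4) for i in range(4)],Q.mean(0))
m=blob(org,(155,185,230,250)); mm=cv2.moments(m); e=cv2.minEnclosingCircle(cv2.findContours(m,0,1)[0][0]); print('roll',e,ray('top',*e[0],.034))
cork=((hsv[...,0]>8)&(hsv[...,0]<22)&(hsv[...,2]>130)&(hsv[...,1]>60)).astype(np.uint8)
m=blob(cork,(420,190,485,250));e=cv2.fitEllipse(cv2.findContours(m,0,1)[0][0]);print('mat',e,ray('top',*e[0],.005))
m=blob(cork,(280,130,380,220));q=rect(m);Q=np.array([ray('top',*p,.02) for p in q]);print('board',q.round(1),Q.round(4),[np.linalg.norm(Q[i]-Q[i-1]).round(4) for i in range(4)],Q.mean(0))
E
```

```text
strip px [[163.2 210.3]
 [213.4 194.3]
 [223.7 226.3]
 [173.4 242.3]]
strip [[0.4863 0.4193 0.004 ]
 [0.5311 0.2839 0.004 ]
 [0.4437 0.2539 0.004 ]
 [0.3995 0.3883 0.004 ]] [np.float64(0.0922), np.float64(0.1426), np.float64(0.0924), np.float64(0.1414)] [0.46518358 0.33635851 0.004     ]
roll ((192.0, 232.5), 2.061652660369873) [0.42383786 0.33279515 0.034     ]
mat ((451.0995178222656, 217.28712463378906), (64.3668441772461, 66.52131652832031), 38.0814323425293) [ 0.47250498 -0.35718743  0.005     ]
board [[280. 213.]
 [280. 130.]
 [379. 130.]
 [379. 213.]] [[ 0.479   0.1018  0.02  ]
 [ 0.7072  0.1043  0.02  ]
 [ 0.7085 -0.1651  0.02  ]
 [ 0.4808 -0.1619  0.02  ]] [np.float64(0.2637), np.float64(0.2282), np.float64(0.2694), np.float64(0.2276)] [ 0.59388692 -0.03019787  0.02      ]
```

View pics/crop1.png

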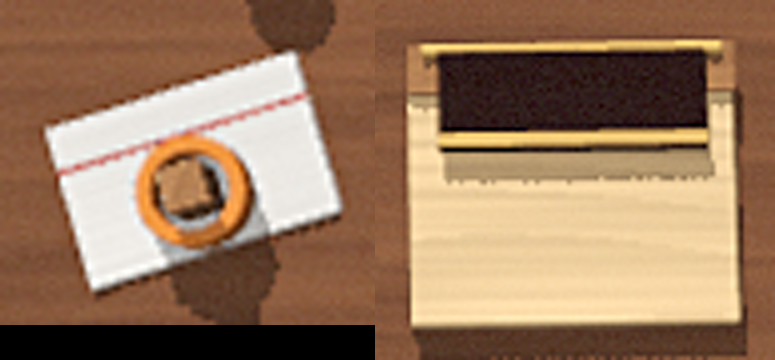

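The white strip's red line is on its far side (crop row ~130), so its +x points away from the robot at yaw ~19°. The post top is near raw (192,222). The leaf's free edge is at raw row ~166, columns 296–363, and the deck's front corners are at about (289,211.5) and (371.5,210.3).

```bash
cat >> h.py <<'E'
def plan(pos,yaw,s=None):
    s=s or sense(); c=R.from_quat(s['tool_rot']); T=R.from_euler('z',yaw,degrees=True)*R.from_euler('x',180,degrees=True)
    print('tcp',s['tcp_pos'].round(4),'F',s['force'].round(1),'gap',round(s['finger_gap'],3),'t',s['t'])
    print('turn first',(c.inv()*T).as_rotvec(degrees=True).round(2),'then shift (tool)',T.inv().apply(np.array(pos)-s['tcp_pos']).round(4), 'shift no turn',c.inv().apply(np.array(pos)-s['tcp_pos']).round(4))
E
python3 - <<'E'
from h import *
r=lambda *a:ray('top',*a).round(4)
print('post',r(192,222,.054),'roll',r(194,223,.034))
for p in [(289.3,211.5),(371.5,210.3)]: print('front',r(*p,.02))
for p in [(295.75,166),(363.5,166)]: print('leaf',r(*p,.028),r(*p,.036))
for n,P in dict(post=(.451,.3316,.054),mat=(.4725,-.3572,.005)).items(): print(n,proj('scene',P))
plan((.47,-.35,.2),0)
E
```

```text
post [0.4495 0.3296 0.054 ] roll [0.449  0.3283 0.034 ]
front [0.4832 0.077  0.02  ]
front [ 0.488 -0.142  0.02 ]
leaf [0.6055 0.0607 0.028 ] [0.6037 0.0606 0.036 ]
leaf [ 0.6065 -0.1209  0.028 ] [ 0.6048 -0.1198  0.036 ]
post (np.float64(368.2535523355688), np.float64(200.8924815274861))
mat (np.float64(147.83274346264176), np.float64(211.67254676007065))
tcp [ 0.2833 -0.5563  0.2016] F [ 0.5  0.4 -0.7] gap 0.998 t 0.1
turn first [-1.100e-01  1.000e-02  2.697e+01] then shift (tool) [ 0.1867 -0.2063  0.0016] shift no turn [ 0.26   -0.0992  0.0018]
```

```bash
python3 -m handwheel '[[[0,0,9,0,0,0,1],[0,0,9,0,0,0,1],[0,0,9,0,0,0,1],[0,0,0,0.042,-0.05,0,1],[0,0,0,0.042,-0.05,0,1],[0,0,0,0.042,-0.05,0,1],[0,0,0,0.042,-0.05,0,1],[0,0,0,0,-0.053,0,1],[0,0,0,0,-0.053,0,1],[0,0,0,0,-0.053,0,1],[0,0,0,0,-0.053,0,1],[0,0,0,0,-0.053,0,1],[0,0,0,0,-0.053,0,1],[0,0,0,0,-0.053,0,1],[0,0,0,0,-0.053,0,1],[0,0,0,0,-0.053,0,1],[0,0,0,0,-0.053,0,1]]]' 60
python3 - <<'E'
from h import *
plan((.45,.33,.15),18.6)
E
```

```text
t: 2.22
tcp_pos: [0.4443, 0.1661, 0.2023]
tool_rot: [1.0, -0.0, -0.0, 0.0]
force: [0.5, 0.1, 0.7]
finger_gap: 1.0
gripper_force: 0.0
tcp [0.4443 0.1661 0.2023] F [0.5 0.1 0.7] gap 1.0 t 2.225
turn first [ 1.000e-02  1.000e-02 -1.862e+01] then shift (tool) [ 0.0577 -0.1535  0.0523] shift no turn [ 0.0057 -0.1639  0.0523]
```

```bash
python3 -m handwheel '[[[0,0,-9.3,0,0,0,1],[0,0,-9.3,0,0,0,1],[0,0,0,0.0145,-0.038,0.013,1],[0,0,0,0.0145,-0.038,0.013,1],[0,0,0,0.0145,-0.038,0.013,1],[0,0,0,0.0145,-0.038,0.013,1],[0,0,0,0,0,0,1]]]'
python3 - <<'E'
from h import *
s=save('wrist','w1.png',scale=1.4)
plan((.45,.33,.15),18.6,s)
for P in [(.4495,.3296,.054),(.449,.3283,.034),(.4863,.4193,.004),(.5311,.2839,.004),(.4437,.2539,.004),(.3995,.3883,.004)]: print(P,np.array(proj('wrist',P,s))*1.4)
E
```

```text
t: 3.1
tcp_pos: [0.4503, 0.3289, 0.149]
tool_rot: [0.987, 0.163, -0.001, 0.0]
force: [-0.7, -0.2, 0.3]
finger_gap: 0.999
gripper_force: 0.0
tcp [0.4503 0.3289 0.149 ] F [-0.7 -0.2  0.3] gap 0.999 t 3.1
turn first [-0.01  0.11  0.18] then shift (tool) [ 0.0001 -0.0012 -0.001 ] shift no turn [ 0.0001 -0.0012 -0.001 ]
(0.4495, 0.3296, 0.054) [392.79554939 283.07427278]
(0.449, 0.3283, 0.034) [394.55363741 276.5432238 ]
(0.4863, 0.4193, 0.004) [277.53388769 166.28434003]
(0.5311, 0.2839, 0.004) [502.47932275 168.37693726]
(0.4437, 0.2539, 0.004) [494.66029916 307.76536895]
(0.3995, 0.3883, 0.004) [288.01868928 305.64371173]
```

View pics/w1.png

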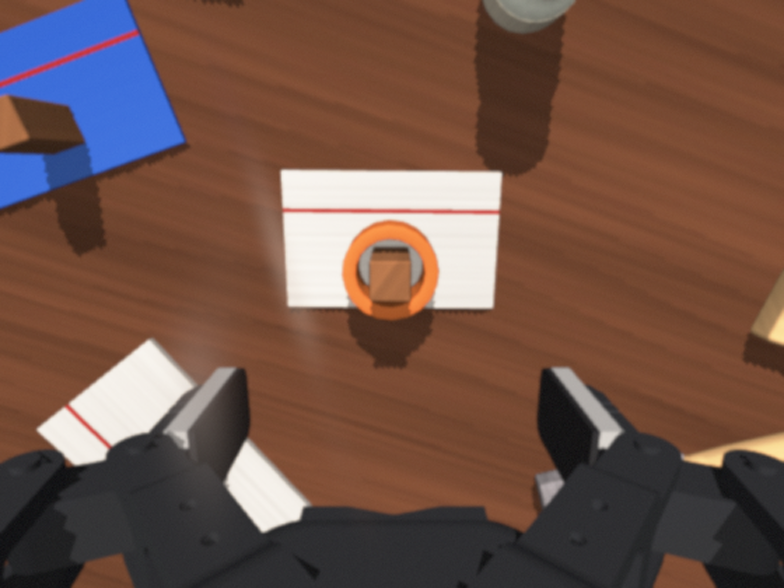

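The close view confirms the small white strip: edge (281,170)–(501,172), post top at ~(390,283), roll ring around (390.5,271).

```bash
python3 - <<'E'
from h import *
s=sense()
r=lambda u,v,z: ray('wrist',u/1.4,v/1.4,z,s)
a,b=r(281,170,.004),r(501,172,.004); d=a-b; print('edge',a,b,np.linalg.norm(d),'yaw',np.degrees(np.arctan2(-d[0],d[1])))
c,e=r(288.5,307,.004),r(494,308.5,.004); print('rear',c,e,np.linalg.norm(c-e)); ctr=(a+b+c+e)/4; print('ctr',ctr,'post',ctr-.015*np.array([np.cos(.329),np.sin(.329),0]))
print('post',r(390,283,.054),'roll',r(390.5,270.5,.034))
plan((.45,.33,.004),19)
E
```

```text
edge [0.4849431  0.41522181 0.004     ] [0.52878339 0.28229226 0.004     ] 0.13997226683826333 yaw 18.252601046759892
rear [0.39865165 0.38639016 0.004     ] [0.4429382  0.25252391 0.004     ] 0.14100166226857916
ctr [0.46382908 0.33410703 0.004     ] post [0.4496336  0.32926058 0.004     ]
post [0.44898412 0.32966434 0.054     ] roll [0.45174189 0.33038171 0.034     ]
tcp [0.4503 0.3275 0.1495] F [0.7 0.7 0.7] gap 0.999 t 3.15
turn first [ 0.03  0.11 -0.29] then shift (tool) [ 0.0005 -0.0025  0.1455] shift no turn [ 0.0008 -0.0025  0.1455]
```

```bash
python3 -m handwheel '[[[0,0,0,0.001,-0.0015,0.035,1],[0,0,0,0,0,0.035,1],[0,0,0,0,0,0.035,1],[0,0,0,0,0,0.025,1],[0,0,0,0,0,0.014,1],[0,0,0,0,0,0,0.4],[0,0,0,0,0,0,0.4],[0,0,0,0,0,0,0.4],[0,0,0,0,0,0,0.4],[0,0,0,0,0,0,0.4],[0,0,0,0,0,0,0.4]]]' 40
```

```text
t: 4.53
tcp_pos: [0.4517, 0.3288, 0.0066]
tool_rot: [0.987, 0.161, 0.0, -0.0]
force: [-0.7, 0.7, -1.3]
finger_gap: 0.403
gripper_force: 0.0
```

```bash
python3 - <<'E'
from h import *
s=save('wrist','w2.png')
E
```

```text
(no output)
```

View pics/w2.png

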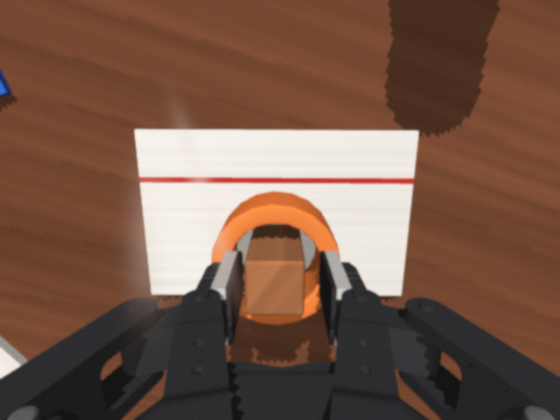

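```bash
python3 - <<'E'
from h import *
s=sense(); T=R.from_quat(s['tool_rot']); print(s['gripper_force'],s['finger_gap'],s['tcp_pos'])
for y in(-.0205,-.017,.017):
  for x in (.011,-.011):
    for z in (0,-.01,-.02,-.03,-.04): print(x,y,z,np.round(proj('wrist',s['tcp_pos']+T.apply([x,y,z]),s),0))
E
```

```text
0.0 0.39560698885064477 [0.45165537 0.32873561 0.00648233]
0.011 -0.0205 0 [243. 225.]
0.011 -0.0205 -0.01 [241. 231.]
0.011 -0.0205 -0.02 [239. 238.]
0.011 -0.0205 -0.03 [236. 246.]
0.011 -0.0205 -0.04 [233. 255.]
-0.011 -0.0205 0 [244. 264.]
-0.011 -0.0205 -0.01 [242. 272.]
-0.011 -0.0205 -0.02 [240. 281.]
-0.011 -0.0205 -0.03 [237. 291.]
-0.011 -0.0205 -0.04 [235. 303.]
0.011 -0.017 0 [250. 225.]
0.011 -0.017 -0.01 [248. 231.]
0.011 -0.017 -0.02 [246. 238.]
0.011 -0.017 -0.03 [244. 246.]
0.011 -0.017 -0.04 [241. 255.]
-0.011 -0.017 0 [251. 264.]
-0.011 -0.017 -0.01 [249. 272.]
-0.011 -0.017 -0.02 [247. 281.]
-0.011 -0.017 -0.03 [245. 291.]
-0.011 -0.017 -0.04 [243. 303.]
0.011 0.017 0 [315. 225.]
0.011 0.017 -0.01 [317. 231.]
0.011 0.017 -0.02 [319. 238.]
0.011 0.017 -0.03 [322. 246.]
0.011 0.017 -0.04 [324. 255.]
-0.011 0.017 0 [314. 264.]
-0.011 0.017 -0.01 [316. 272.]
-0.011 0.017 -0.02 [318. 281.]
-0.011 0.017 -0.03 [320. 291.]
-0.011 0.017 -0.04 [323. 303.]
```

```bash
python3 - <<'E'
from h import *
s=sense(); s=dict(s); s['tcp_pos']=np.array([.4503,.3289,.149]); s['tool_rot']=np.array([.9867,.1625,0,0])
T=R.from_quat(s['tool_rot'])
for y in(-.0425,.0425):
  for z in (0,-.013,-.02,-.03,-.04): print(y,z,np.round(np.array(proj('wrist',s['tcp_pos']+T.apply([.011,y,z]),s))*1.4,0))
E
```

```text
-0.0425 0 [281. 315.]
-0.0425 -0.013 [273. 326.]
-0.0425 -0.02 [268. 333.]
-0.0425 -0.03 [260. 344.]
-0.0425 -0.04 [251. 356.]
0.0425 0 [509. 315.]
0.0425 -0.013 [518. 326.]
0.0425 -0.02 [523. 333.]
0.0425 -0.03 [532. 344.]
0.0425 -0.04 [541. 357.]
```

The fingers stand around the post top, above the roll: their tips show at v≈250, about 30 mm behind the nominal TCP, so they passed over the ring. I'll open and go lower in steps, watching the force.

```bash
python3 -m handwheel '[[[0,0,0,0,0,0,1],[0,0,0,0,0,0,1],[0,0,0,0,0,0,1],[0,0,0,0,0,0,1],[0,0,0,0,0,0.005,1],[0,0,0,0,0,0.005,1],[0,0,0,0,0,0,1]]]' 
python3 - <<'E'
from h import *
s=save('wrist','w3.png')
E
```

```text
t: 5.45
tcp_pos: [0.4512, 0.3285, -0.0043]
tool_rot: [0.987, 0.161, -0.001, 0.0]
force: [0.3, -0.3, -0.4]
finger_gap: 1.001
gripper_force: 0.0
```

View pics/w3.png

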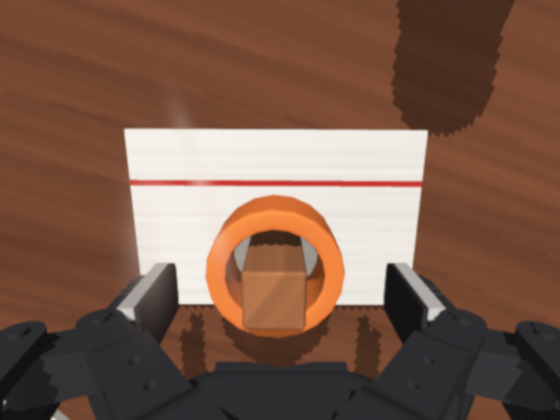

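Now open, the tips (177,265) and (387,265) straddle the roll, which is centred at (275,265) and stands about 2 mm left. The tips are still above it.

```bash
python3 -m handwheel '[[[0,0,0,0,-0.002,0.006,1],[0,0,0,0,0,0.006,1],[0,0,0,0,0,0.006,1],[0,0,0,0,0,0.005,1],[0,0,0,0,0,0,1],[0,0,0,0,0,0,0.5],[0,0,0,0,0,0,0.5],[0,0,0,0,0,0,0.5],[0,0,0,0,0,0,0.5],[0,0,0,0,0,0,0.5]]]' 40
```

```text
t: 6.75
tcp_pos: [0.4514, 0.3307, -0.0261]
tool_rot: [0.987, 0.161, 0.0, -0.0]
force: [-0.2, -0.1, 4.2]
finger_gap: 0.678
gripper_force: 43.4
```

```bash
python3 -m handwheel '[[[0,0,0,0,0,-0.015,0.5],[0,0,0,0,0,-0.02,0.5],[0,0,0,0,0,-0.03,0.5],[0,0,0,0,0,-0.03,0.5],[0,0,0,0,0,-0.03,0.5],[0,0,0,0,0,-0.03,0.5],[0,0,9.3,0,0,0,0.5],[0,0,9.2,0,0,0,0.5],[0,0,0,0,0.04,0,0.5],[0,0,0,0,0.05,0,0.5],[0,0,0,0,0.05,0,0.5],[0,0,0,0,0,0,0.5]]]'
python3 - <<'E'
from h import *
plan((.4725,-.357,-.024),0)
s=save('top','t2.png',scale=1.42)
E
```

```text
t: 8.25
tcp_pos: [0.4506, 0.1879, 0.1287]
tool_rot: [1.0, -0.002, -0.001, 0.0]
force: [-0.0, 0.6, -1.1]
finger_gap: 0.68
gripper_force: 43.1
tcp [0.4506 0.1879 0.1287] F [-0.   0.6 -1.1] gap 0.68 t 8.25
turn first [ 0.03  0.08 -0.2 ] then shift (tool) [0.0219 0.5449 0.1527] shift no turn [0.024  0.5448 0.153 ]
```

View pics/t2.png

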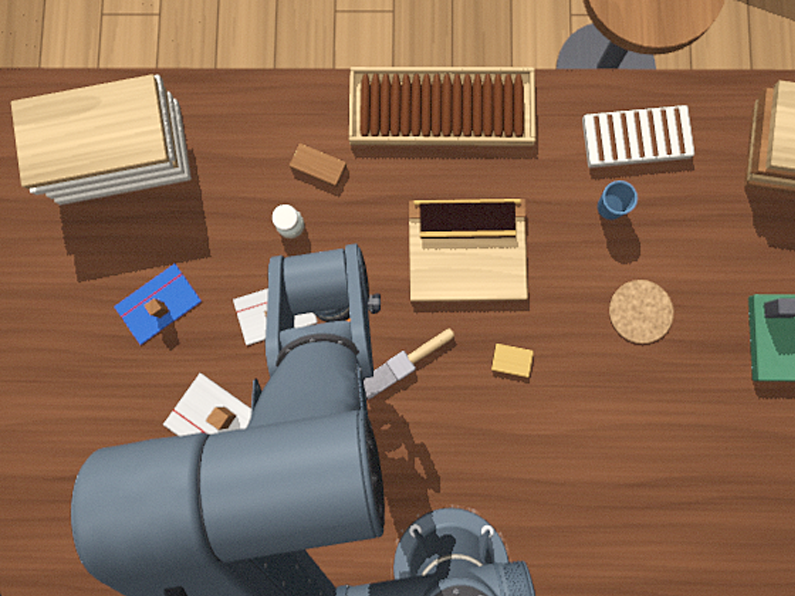

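The strip stayed put and the roll is in the hand (gap 0.68). On to the mat.

```bash
python3 -m handwheel '[[[0,0,0,0.002,0.05,0,0.5],[0,0,0,0.002,0.05,0,0.5],[0,0,0,0.002,0.05,0,0.5],[0,0,0,0.002,0.05,0,0.5],[0,0,0,0.002,0.05,0,0.5],[0,0,0,0.002,0.05,0,0.5],[0,0,0,0.002,0.05,0,0.5],[0,0,0,0.002,0.05,0,0.5],[0,0,0,0.002,0.05,0,0.5],[0,0,0,0.002,0.05,0,0.5],[0,0,0,0.002,0.045,0,0.5],[0,0,0,0,0,0.04,0.5],[0,0,0,0,0,0.04,0.5],[0,0,0,0,0,0.03,0.5],[0,0,0,0,0,0,0.5]]]'
python3 - <<'E'
from h import *
s=sense(); plan((.4725,-.357,-.024),0,s)
E
```

```text
t: 10.18
tcp_pos: [0.4736, -0.3519, 0.0162]
tool_rot: [1.0, 0.001, -0.002, -0.002]
force: [-0.3, 0.4, -0.8]
finger_gap: 0.679
gripper_force: 43.2
tcp [ 0.4736 -0.3519  0.0162] F [-0.3  0.4 -0.8] gap 0.679 t 10.175
turn first [-0.25  0.2   0.16] then shift (tool) [-0.0011  0.0051  0.0402] shift no turn [-0.0009  0.0053  0.0402]
```

```bash
python3 -m handwheel '[[[0,0,0,-0.001,0.004,0.012,0.5],[0,0,0,0,0,0.012,0.5],[0,0,0,0,0,0.008,0.5],[0,0,0,0,0,0.004,0.5],[0,0,0,0,0,0.002,0.5],[0,0,0,0,0,0,0.5]]]'
```

```text
t: 10.92
tcp_pos: [0.473, -0.3585, -0.0195]
tool_rot: [1.0, 0.001, 0.0, 0.0]
force: [-0.2, 0.1, -0.6]
finger_gap: 0.678
gripper_force: 43.2
```

```bash
python3 -m handwheel '[[[0,0,0,0,0,0.003,0.5],[0,0,0,0,0,0.002,0.5],[0,0,0,0,0,0,0.5]]]'
```

```text
t: 11.3
tcp_pos: [0.4728, -0.3583, -0.0247]
tool_rot: [1.0, 0.001, -0.0, -0.0]
force: [-0.3, 0.7, -1.0]
finger_gap: 0.681
gripper_force: 43.2
```

```bash
python3 -m handwheel '[[[0,0,0,0,0,0.001,0.5],[0,0,0,0,0,0,0.5],[0,0,0,0,0,0,0.75],[0,0,0,0,0,0,0.85],[0,0,0,0,0,0,1],[0,0,0,0,0,0,1],[0,0,0,0,0,-0.02,1],[0,0,0,0,0,-0.04,1],[0,0,0,0,0,-0.05,1],[0,0,0,0,0,-0.05,1],[0,0,0,0,0,-0.02,1],[0,0,0,0,0,0,1]]]'
python3 - <<'E'
from h import *
s=save('wrist','w4.png')
im=cv2.imread('pics/raw_w4.png');hsv=cv2.cvtColor(im,cv2.COLOR_BGR2HSV)
m=((hsv[...,0]<14)&(hsv[...,1]>200)&(hsv[...,2]>150)).astype(np.uint8)
c=max(cv2.findContours(m,0,1)[0],key=cv2.contourArea);e=cv2.fitEllipse(cv2.convexHull(c));print(e,ray('wrist',*e[0],.03,s))
print([np.round(proj('wrist',(.4725,-.357,z),s),1) for z in(.005,.035)])
plan((.45,.33,.15),18.6)
E
```

```text
t: 12.8
tcp_pos: [0.474, -0.3595, 0.1577]
tool_rot: [1.0, 0.001, 0.002, 0.002]
force: [0.3, -0.5, 0.0]
finger_gap: 0.999
gripper_force: 0.0Traceback (most recent call last):
  File "<stdin>", line 5, in <module>
ValueError: max() iterable argument is empty
```

View pics/w4.png

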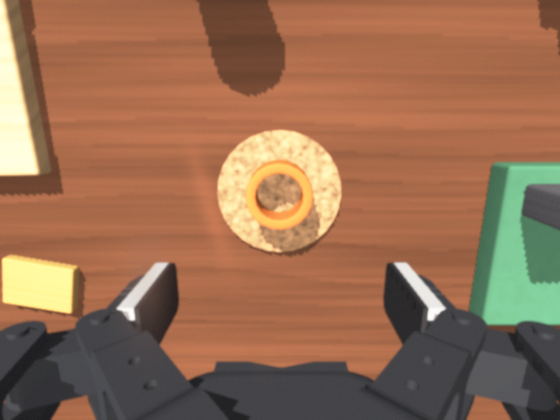

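The roll lies flat at (279,195), almost centred on the mat (280,190). Back to the strip.

```bash
python3 -m handwheel '[[[0,0,0,-0.002,-0.053,0,1],[0,0,0,-0.002,-0.053,0,1],[0,0,0,-0.002,-0.053,0,1],[0,0,0,-0.002,-0.053,0,1],[0,0,0,-0.002,-0.053,0,1],[0,0,0,-0.002,-0.053,0,1],[0,0,0,-0.002,-0.053,0,1],[0,0,0,-0.002,-0.053,0,1],[0,0,0,-0.002,-0.053,0,1],[0,0,0,-0.002,-0.053,0,1],[0,0,0,-0.002,-0.053,0,1],[0,0,0,-0.002,-0.053,0,1],[0,0,0,0,-0.053,0,1],[0,0,-9.2,0,0,0,1],[0,0,-9.2,0,0,0,1],[0,0,0,0,0,0,1]]]'
python3 - <<'E'
from h import *
s=save('wrist','w5.png')
im=cv2.imread('pics/raw_w5.png');hsv=cv2.cvtColor(im,cv2.COLOR_BGR2HSV)
m=((hsv[...,1]<60)&(hsv[...,2]>150)).astype(np.uint8); m[:,:150]=0;m[260:]=0
c=max(cv2.findContours(m,cv2.RETR_EXTERNAL,cv2.CHAIN_APPROX_NONE)[0],key=cv2.contourArea)
x=c[:,0,:]; top=[]
h=cv2.convexHull(np.vstack([k for k in cv2.findContours(m,0,1)[0] if cv2.contourArea(k)>200]))
q=cv2.approxPolyDP(h,6,True)[:,0]; print(q.tolist())
Q=np.array([ray('wrist',*p,.004,s) for p in q]);print(Q.round(4),[np.linalg.norm(Q[i]-Q[i-1]).round(4) for i in range(len(Q))],Q.mean(0))
plan((.4495,.3294,.02),18.4,s)
E
```

```text
t: 14.85
tcp_pos: [0.4468, 0.3302, 0.1529]
tool_rot: [0.987, 0.16, -0.002, 0.0]
force: [-0.2, 0.7, -0.0]
finger_gap: 1.002
gripper_force: 0.0
[[359, 119], [352, 215], [208, 213], [204, 118]]
[[0.5284 0.2841 0.004 ]
 [0.4428 0.257  0.004 ]
 [0.4007 0.3897 0.004 ]
 [0.4852 0.4164 0.004 ]] [np.float64(0.1391), np.float64(0.0898), np.float64(0.1392), np.float64(0.0886)] [0.46427009 0.33676554 0.004     ]
tcp [0.4468 0.3302 0.1529] F [-0.2  0.7 -0. ] gap 1.002 t 14.85
turn first [ 0.02  0.2  -0.01] then shift (tool) [0.0023 0.0016 0.1329] shift no turn [0.0028 0.0016 0.1329]
```

```bash
python3 -m handwheel '[[[0,0,0,0.003,0.001,0.04,1],[0,0,0,0,0,0.04,1],[0,0,0,0,0,0.04,1],[0,0,0,0,0,0.028,1],[0,0,0,0,0,0.015,1],[0,0,0,0,0,0,0.5],[0,0,0,0,0,0,0.1],[0,0,0,0,0,0,0.1],[0,0,0,0,0,0,0.1],[0,0,0,0,0,0,0.1],[0,0,0,0,0,0,0.1],[0,0,0,0,0,0,0.1]]]' 70
```

```text
t: 16.4
tcp_pos: [0.4521, 0.3311, -0.0073]
tool_rot: [0.987, 0.161, 0.001, -0.0]
force: [-0.2, 0.5, 5.2]
finger_gap: 0.267
gripper_force: 69.5
```

```bash
python3 -m handwheel '[[[0,0,0,0,0,-0.015,0.1],[0,0,0,0,0,-0.03,0.1],[0,0,0,0,0,-0.03,0.1],[0,0,0,0,0,-0.035,0.1],[0,0,8.9,0,0,0,0.1],[0,0,8.8,0,0,0,0.1],[0,0,0,0.01,0.045,0,0.1],[0,0,0,0.01,0.045,0,0.1],[0,0,0,0.01,0.045,0,0.1],[0,0,0,0.01,0.045,0,0.1],[0,0,0,0.01,0.045,0,0.1],[0,0,0,0.01,0.045,0,0.1],[0,0,0,0.01,0.045,0,0.1],[0,0,0,0.01,0.045,0,0.1],[0,0,0,0,0,0.03,0.1],[0,0,0,0,0,0,0.1]]]'
python3 - <<'E'
from h import *
s=save('wrist','w6.png',scale=1.4)
plan((.531,-.031,.05),0.8,s)
E
```

```text
t: 18.4
tcp_pos: [0.5338, -0.0283, 0.0703]
tool_rot: [1.0, 0.006, -0.003, -0.001]
force: [0.4, 0.2, -2.1]
finger_gap: 0.27
gripper_force: 69.2
tcp [ 0.5338 -0.0283  0.0703] F [ 0.4  0.2 -2.1] gap 0.27 t 18.4
turn first [-0.09  0.3  -0.1 ] then shift (tool) [-0.0028  0.0026  0.0203] shift no turn [-0.0027  0.0026  0.0203]
```

View pics/w6.png

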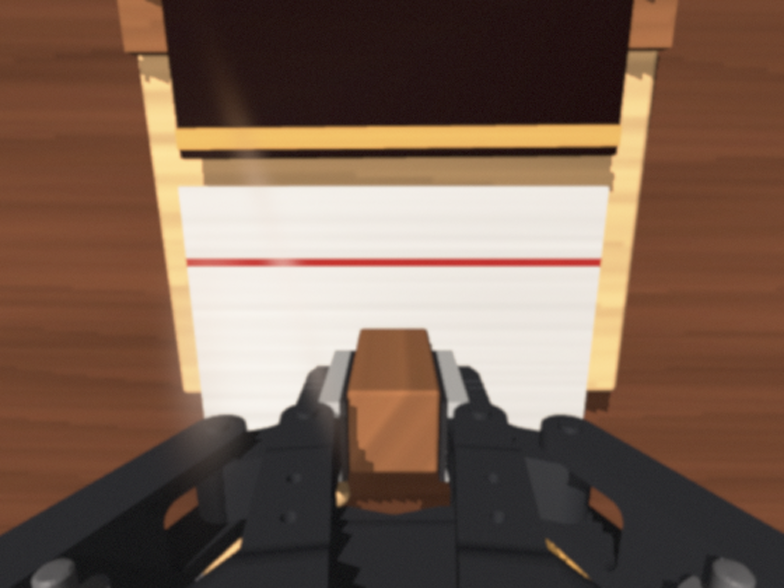

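Poised at the mouth: strip edge (180,187)–(608,186), leaf front edge bottom (182,157)–(616,155), rim top edge (180,150)–(618,148), deck front corners ≈(184,391) and (614,390).

```bash
python3 - <<'E'
from h import *
s=sense()
r=lambda u,v,z: ray('wrist',u/1.4,v/1.4,z,s)
def L(n,a,b,z):
    a,b=r(*a,z),r(*b,z);d=a-b;print(n,((a+b)/2).round(4),'len',np.linalg.norm(d).round(4),'yaw',np.degrees(np.arctan2(-d[0],d[1])).round(2))
for z in(.0776+.004,.080,.084): L('strip edge',(180,187),(608,186),z)
L('red',(187,262.5),(600,262.5),.0815)
L('leaf bot',(182,157),(616,155),.028);L('leaf top',(180,150),(618,148),.036);L('deck front',(184,391),(614,390),.02)
print(s['tcp_pos'])
E
```

```text
strip edge [ 0.5926 -0.0269  0.0816] len 0.1393 yaw 0.93
strip edge [ 0.5925 -0.0269  0.08  ] len 0.1407 yaw 0.93
strip edge [ 0.5927 -0.0269  0.084 ] len 0.1372 yaw 0.93
red [ 0.5674 -0.0271  0.0815] len 0.1403 yaw 0.8
leaf bot [ 0.6027 -0.029   0.028 ] len 0.1853 yaw 1.05
leaf top [ 0.6054 -0.0288  0.036 ] len 0.1794 yaw 1.05
deck front [ 0.4888 -0.031   0.02  ] len 0.2175 yaw 0.96
[ 0.5346135  -0.02799968  0.07115961]
```

```bash
python3 -m handwheel '[[[0,0,0,-0.005,0.003,0.02,0.1],[0,0,0,0,0,0.02,0.1],[0,0,0,0,0,0.01,0.1],[0,0,0,0,0,0.003,0.1],[0,0,0,0,0,0.001,0.1],[0,0,0,0,0,0,0.1]]]'; python3 -m handwheel '[[[0,0,0,0,0,0.001,0.1],[0,0,0,0,0,0.001,0.1],[0,0,0,0,0,0,0.1]]]'
```

```text
t: 19.2
tcp_pos: [0.5315, -0.0314, 0.018]
tool_rot: [1.0, 0.007, 0.001, 0.0]
force: [-0.2, -0.5, -1.6]
finger_gap: 0.272
gripper_force: 69.3
t: 19.58
tcp_pos: [0.531, -0.0314, 0.0154]
tool_rot: [1.0, 0.007, -0.0, -0.0]
force: [0.6, 0.8, -1.4]
finger_gap: 0.271
gripper_force: 69.3
```

```bash
python3 -m handwheel '[[[0,0,0,0,0,0.001,0.1],[0,0,0,0,0,0,0.1]]]';  python3 -m handwheel '[[[0,0,0,0,0,0.001,0.1],[0,0,0,0,0,0,0.1]]]'
```

```text
t: 19.82
tcp_pos: [0.531, -0.0313, 0.0143]
tool_rot: [1.0, 0.007, -0.0, -0.0]
force: [1.4, -0.1, -2.1]
finger_gap: 0.271
gripper_force: 69.3
t: 20.08
tcp_pos: [0.531, -0.0314, 0.0133]
tool_rot: [1.0, 0.007, -0.0, -0.0]
force: [0.3, -0.1, -2.2]
finger_gap: 0.27
gripper_force: 69.3
```

```bash
python3 -m handwheel '[[[0,0,0,0,0,0.001,0.1],[0,0,0,0,0,0,0.1]]]';  python3 -m handwheel '[[[0,0,0,0,0,0.0005,0.1],[0,0,0,0,0,0,0.1]]]'; python3 -m handwheel '[[[0,0,0,0,0,0.0005,0.1],[0,0,0,0,0,0,0.1]]]'
```

```text
t: 20.32
tcp_pos: [0.5311, -0.0314, 0.0127]
tool_rot: [1.0, 0.007, 0.0, 0.0]
force: [-1.1, 0.2, 1.9]
finger_gap: 0.268
gripper_force: 70.0
t: 20.58
tcp_pos: [0.5311, -0.0314, 0.0127]
tool_rot: [1.0, 0.007, 0.0, 0.0]
force: [-3.1, 0.9, 7.0]
finger_gap: 0.269
gripper_force: 70.6
t: 20.82
tcp_pos: [0.5311, -0.0314, 0.0127]
tool_rot: [1.0, 0.007, 0.0, 0.0]
force: [-2.2, -0.0, 10.1]
finger_gap: 0.271
gripper_force: 71.1
```

```bash
python3 -m handwheel '[[[0,0,0,0,0,-0.0008,0.1],[0,0,0,0.004,0,0,0.1],[0,0,0,0.004,0,0,0.1],[0,0,0,0.004,0,0,0.1],[0,0,0,0.004,0,0,0.1],[0,0,0,0.004,0,0,0.1],[0,0,0,0,0,0,0.1]]]'
```

```text
t: 21.7
tcp_pos: [0.5481, -0.0304, 0.0129]
tool_rot: [1.0, 0.007, -0.003, -0.001]
force: [-7.2, 0.4, 11.8]
finger_gap: 0.266
gripper_force: 71.1
```

```bash
python3 -m handwheel '[[[0,0,0,0,0,-0.0007,0.1],[0,0,0,0,0,0,0.1],[0,0,0,0,0,0,0.1]]]'
python3 - <<'E'
from h import *
s=save('wrist','w7.png',scale=1.4); plan((.571,-.03,.0127),.9,s)
E
```

```text
t: 22.08
tcp_pos: [0.5512, -0.0311, 0.0128]
tool_rot: [1.0, 0.007, -0.0, -0.0]
force: [-1.0, 0.5, 2.3]
finger_gap: 0.271
gripper_force: 69.7
tcp [ 0.5512 -0.0311  0.0128] F [-1.   0.5  2.3] gap 0.271 t 22.075
turn first [-0.01  0.01 -0.12] then shift (tool) [ 0.0198 -0.0008  0.0001] shift no turn [ 0.0198 -0.0008  0.0001]
```

View pics/w7.png

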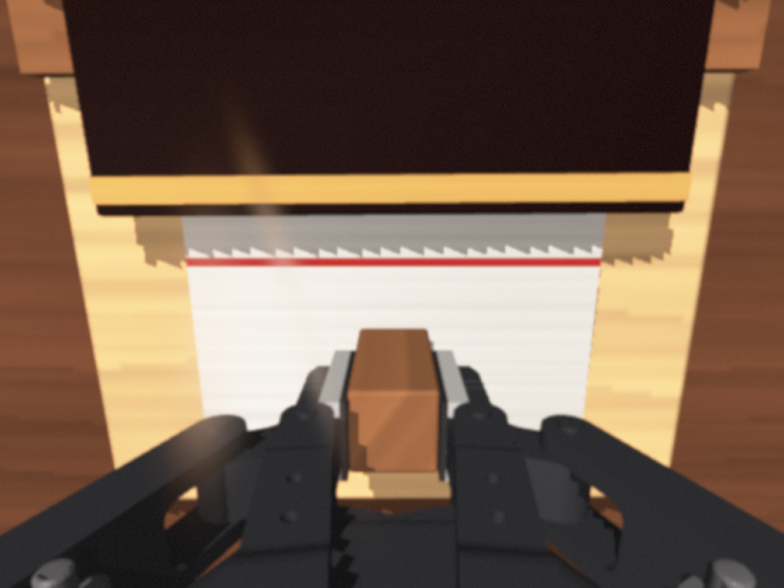

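The strip is entering centred: red line at row 262, leaf edge bottom at row ~213 (97–685), strip 186–602.

```bash
python3 - <<'E'
from h import *
s=sense()
r=lambda u,v,z: ray('wrist',u/1.4,v/1.4,z,s)
print(r(394,262.5,.024),r(391,214,.028),s['tcp_pos'])
E
python3 -m handwheel '[[[0,0,0,0.004,0,0,0.1],[0,0,0,0.004,0,0,0.1],[0,0,0,0.004,0,-0.0002,0.1],[0,0,0,0.004,0,0,0.1],[0,0,0,0,0,0,0.1]]]'
```

```text
[ 0.58409187 -0.03036617  0.024     ] [ 0.60073229 -0.02914707  0.028     ] [ 0.55119021 -0.03106967  0.01277986]
t: 22.75
tcp_pos: [0.5681, -0.031, 0.0129]
tool_rot: [1.0, 0.007, 0.001, 0.0]
force: [-0.5, 0.2, -1.9]
finger_gap: 0.268
gripper_force: 69.3
```

```bash
python3 -m handwheel '[[[0,0,0,0.002,0,0,0.1],[0,0,0,0,0,0.0007,0.1],[0,0,0,0,0,0.0007,0.1],[0,0,0,0,0,0,0.1],[0,0,0,0,0,0,0.1]]]'
python3 - <<'E'
from h import *
s=save('wrist','w8.png'); plan((.571,-.03,.0127),.9,s)
im=cv2.imread('pics/raw_w8.png').astype(int); hsv=cv2.cvtColor(im.astype(np.uint8),cv2.COLOR_BGR2HSV)
for u in (150,230,340,420): print(u,[(v,im[v,u].tolist()) for v in range(176,194,2)])
print(proj('wrist',(.604,-.03,.028),s),proj('wrist',(.604,-.03,.024),s))
E
```

```text
t: 23.38
tcp_pos: [0.5693, -0.0309, 0.0127]
tool_rot: [1.0, 0.007, 0.001, 0.0]
force: [-2.5, 0.4, 5.9]
finger_gap: 0.27
gripper_force: 70.5
tcp [ 0.5693 -0.0309  0.0127] F [-2.5  0.4  5.9] gap 0.27 t 23.375
turn first [ 0.01 -0.06 -0.13] then shift (tool) [ 0.0017 -0.0009  0.    ] shift no turn [ 0.0017 -0.0009  0.    ]
150 [(176, [115, 205, 248]), (178, [116, 206, 248]), (180, [115, 204, 247]), (182, [115, 203, 247]), (184, [116, 203, 246]), (186, [111, 195, 243]), (188, [74, 117, 159]), (190, [61, 77, 104]), (192, [62, 78, 105])]
230 [(176, [112, 206, 247]), (178, [112, 205, 247]), (180, [112, 202, 246]), (182, [111, 201, 246]), (184, [110, 201, 245]), (186, [94, 169, 225]), (188, [40, 66, 96]), (190, [24, 24, 41]), (192, [21, 22, 39])]
340 [(176, [110, 200, 245]), (178, [109, 198, 244]), (180, [106, 195, 243]), (182, [107, 195, 242]), (184, [104, 190, 239]), (186, [73, 132, 180]), (188, [24, 33, 53]), (190, [18, 20, 37]), (192, [29, 31, 42])]
420 [(176, [109, 199, 245]), (178, [108, 197, 244]), (180, [107, 196, 243]), (182, [107, 194, 242]), (184, [102, 185, 236]), (186, [56, 101, 140]), (188, [20, 24, 40]), (190, [14, 16, 33]), (192, [40, 42, 49])]
(np.float64(281.10765445699695), np.float64(185.4384147335411)) (np.float64(281.0924399812236), np.float64(183.80791892893774))
```

Leaf edge now sits at row ~192, right over the red line (row 187), so the depth is ~25 mm. I'll bring the push up to about 10 N.

```bash
python3 -m handwheel '[[[0,0,0,0,0,0.0006,0.1],[0,0,0,0,0,0,0.1],[0,0,0,0,0,0,0.1],[0,0,0,0,0,0,0.1],[0,0,0,0,0,0,0.1]]]'
```

```text
t: 24.05
tcp_pos: [0.5694, -0.0309, 0.0127]
tool_rot: [1.0, 0.007, 0.001, 0.0]
force: [-3.0, 0.7, 8.9]
finger_gap: 0.27
gripper_force: 71.0
```

```bash
python3 -c "
from station import sign_off
print(sign_off())"
```

```text
the job is handed in; nothing more can be done
None
```

The job is handed in: the roll lies flat on the cork mat, and the strip is tucked about 25 mm under the leaf, centred and still gripped, with the wrist reading 9 N of push (about 11 N on the board with the strip's weight); no verdict was returned.

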